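Load the wash carrier in reverse order

TASK

Move the four steel canisters from the drying rack into the bays of the wash carrier, one to each bay, in reverse order: the row must run the other way round, so the canister at the left end of the drying rack goes into the carrier's right-hand end bay, the next one into the bay beside it, and so on. Keep every canister upright, set each one down gently rather than dropping it, and leave all four standing flat on their bay floors.

Things in the scene. Friction and masses are not known exactly. Their poses are not given: they have to be found in the camera images.
- flat_can: Steel canister, 50 mm diameter, with a flat darker lid 51 mm across; 76 mm tall overall. Origin: centre of its underside, z up its axis; yaw means nothing. Loose, 0.25 to 0.5 kg; starts upright on pad_1, within 5 mm of its middle. Straight steel wall from the underside to 70 mm up: grip there from above, pads about 42 mm above the underside, closing across the row.
- knob_can: Steel canister, 48 mm diameter, with a narrower step on top and a black ball knob 16 mm across; 82 mm tall overall. Origin: centre of its underside, z up its axis; yaw means nothing. Loose, 0.25 to 0.5 kg; starts upright on pad_2, within 5 mm of its middle. Straight steel wall from the underside to 60 mm up: grip there from above, pads about 42 mm above the underside, closing across the row.
- bar_can: Steel canister, 46 mm diameter, whose top carries a flat dark cross bar 44 x 10 mm on a short stem; 80 mm tall overall. Origin: centre of its underside, z up its axis; yaw means nothing. Loose, 0.25 to 0.5 kg; starts upright on pad_3, within 5 mm of its middle. Straight steel wall from the underside to 62 mm up: grip there from above, pads about 42 mm above the underside, closing across the row.
- neck_can: Steel canister, 50 mm diameter, with a shoulder tapering to a neck and a white cap 30 mm across; 82 mm tall overall. Origin: centre of its underside, z up its axis; yaw means nothing. Loose, 0.25 to 0.5 kg; starts upright on pad_4, within 5 mm of its middle. Straight steel wall from the underside to 56 mm up: grip there from above, pads about 42 mm above the underside, closing across the row.
- pad_1: Flat round white pad, 66 mm across, 4 mm thick, fixed on the drying rack under the place where flat_can stands at the start; it stays and marks that starting place. All four pads look alike. Origin: centre of its underside, 10 mm above the bench; the canister stands on its top, 14 mm above the bench.
- pad_2: Flat round white pad, 66 mm across, 4 mm thick, fixed on the drying rack under the place where knob_can stands at the start; it stays and marks that starting place. All four pads look alike. Origin: centre of its underside, 10 mm above the bench; the canister stands on its top, 14 mm above the bench.
- pad_3: Flat round white pad, 66 mm across, 4 mm thick, fixed on the drying rack under the place where bar_can stands at the start; it stays and marks that starting place. All four pads look alike. Origin: centre of its underside, 10 mm above the bench; the canister stands on its top, 14 mm above the bench.
- pad_4: Flat round white pad, 66 mm across, 4 mm thick, fixed on the drying rack under the place where neck_can stands at the start; it stays and marks that starting place. All four pads look alike. Origin: centre of its underside, 10 mm above the bench; the canister stands on its top, 14 mm above the bench.
- drying_rack: Low aluminium tray fixed on the bench, 86 mm deep (x), 362 long (y), 10 thick, rims to 16 mm. Origin: mid row at bench level; places at y = -112.5, -37.5, 37.5, 112.5 mm. On its plain +y end (y = 182 mm) stands a small amber bottle, 60 mm tall. Within 0.13 rad of square to the robot, +y to the robot's left. Either it or the carrier is the nearer one to the robot.
- wash_carrier: Low grey tray fixed on the bench, 80 mm deep (x), 360 long (y); steel ribs make four bays, empty at first. Origin: mid row at bench level; bay centres y = -112.5, -37.5, 37.5, 112.5 mm, floor 10 mm above the bench, opening 70 x 70, ribs 10 high. On its plain -y end (y = -182) stands a brass weight, 36 mm tall. Within 0.13 rad of square to the robot, +y to the robot's left.
Mind the look-alikes: they are no part of the job. Leave any yellow look-alike of the neck_can alone. What is shaped like the bar_can but brown or orange is not meant.

How it is judged (in metres and radians):
At the end, for the whole second after the job is handed in: Each canister is in the carrier bay mirrored from its starting place (start at y in the rack frame, bay at -y in the carrier frame), within 14 mm of the bay centre along both carrier axes and 4 mm of the floor in height, upright within 0.08 rad, at rest (((y of pad_1 in the frame of drying_rack between -0.1325 and -0.0925 m and y of flat_can in the frame of wash_carrier between 0.0985 and 0.1265 m) or (y of pad_1 in the frame of drying_rack between -0.0575 and -0.0175 m and y of flat_can in the frame of wash_carrier between 0.0235 and 0.0515 m) or (y of pad_1 in the frame of drying_rack between 0.0175 and 0.0575 m and y of flat_can in the frame of wash_carrier between -0.0515 and -0.0235 m) or (y of pad_1 in the frame of drying_rack between 0.0925 and 0.1325 m and y of flat_can in the frame of wash_carrier between -0.1265 and -0.0985 m)) and x of flat_can in the frame of wash_carrier between -0.014 and 0.014 m and z of flat_can in the frame of wash_carrier between 0.006 and 0.014 m and angle between each of flat_can, knob_can, bar_can, neck_can's own z axis and vertical below 0.08 rad and linear speed of each of flat_can, knob_can, bar_can, neck_can below 0.02 m/s and angular speed of each of flat_can, knob_can, bar_can, neck_can below 0.2 rad/s and ((y of pad_2 in the frame of drying_rack between -0.1325 and -0.0925 m and y of knob_can in the frame of wash_carrier between 0.0985 and 0.1265 m) or (y of pad_2 in the frame of drying_rack between -0.0575 and -0.0175 m and y of knob_can in the frame of wash_carrier between 0.0235 and 0.0515 m) or (y of pad_2 in the frame of drying_rack between 0.0175 and 0.0575 m and y of knob_can in the frame of wash_carrier between -0.0515 and -0.0235 m) or (y of pad_2 in the frame of drying_rack between 0.0925 and 0.1325 m and y of knob_can in the frame of wash_carrier between -0.1265 and -0.0985 m)) and x of knob_can in the frame of wash_carrier between -0.014 and 0.014 m and z of knob_can in the frame of wash_carrier between 0.006 and 0.014 m and ((y of pad_3 in the frame of drying_rack between -0.1325 and -0.0925 m and y of bar_can in the frame of wash_carrier between 0.0985 and 0.1265 m) or (y of pad_3 in the frame of drying_rack between -0.0575 and -0.0175 m and y of bar_can in the frame of wash_carrier between 0.0235 and 0.0515 m) or (y of pad_3 in the frame of drying_rack between 0.0175 and 0.0575 m and y of bar_can in the frame of wash_carrier between -0.0515 and -0.0235 m) or (y of pad_3 in the frame of drying_rack between 0.0925 and 0.1325 m and y of bar_can in the frame of wash_carrier between -0.1265 and -0.0985 m)) and x of bar_can in the frame of wash_carrier between -0.014 and 0.014 m and z of bar_can in the frame of wash_carrier between 0.006 and 0.014 m and ((y of pad_4 in the frame of drying_rack between -0.1325 and -0.0925 m and y of neck_can in the frame of wash_carrier between 0.0985 and 0.1265 m) or (y of pad_4 in the frame of drying_rack between -0.0575 and -0.0175 m and y of neck_can in the frame of wash_carrier between 0.0235 and 0.0515 m) or (y of pad_4 in the frame of drying_rack between 0.0175 and 0.0575 m and y of neck_can in the frame of wash_carrier between -0.0515 and -0.0235 m) or (y of pad_4 in the frame of drying_rack between 0.0925 and 0.1325 m and y of neck_can in the frame of wash_carrier between -0.1265 and -0.0985 m)) and x of neck_can in the frame of wash_carrier between -0.014 and 0.014 m and z of neck_can in the frame of wash_carrier between 0.006 and 0.014 m); the robot touches nothing.
It fails at once if a canister is tipped by more than 0.5 rad (angle between any of flat_can, knob_can, bar_can, neck_can's own z axis and vertical above 0.5 rad).
It fails at once if a canister is dropped or slammed on to the wash carrier (more than 50 N) (contact force between any of flat_can, knob_can, bar_can, neck_can and wash_carrier above 50 N).
It also fails if it takes over 96 s, if anything falls off the work surface, if the arm or the gripper's body presses on something with over 40 N, if the wrist force passes 120 N, or if a joint passes its speed limit or range.

ROBOT

A 6-joint arm with a two-finger parallel gripper is mounted at the origin on the work surface. World frame = base frame: x ahead of the robot, y to its left, z up, the work surface at z = 0. Lengths are in m, angles in degrees, forces in N, time in s.
With the tool pointing down it reaches from about 0.4 to 0.825 m from the base axis. Payload 7 kg.
Tool frame: the origin (TCP) lies at the very end of the fingers, on their centre line; the grasp point (between the pads) lies 19 mm behind it; z points along the fingers, y is the line along which they close (so a half turn about z gives the same grasp; the last joint's range is limited). The gripper opens to 88 mm and grips with 3 to 60 N. Pads are 19 mm wide; open, the fingers measure 130 mm over their backs; the gripper's body (78 mm by 193 mm) begins 47 mm behind the grasp point.
Start: joints at [88.069, 20.546, 0.682, 0, -70.136, -16.507], TCP at [0.213, 0.64, 0.227] pointing down, gripper open.
Joint ranges: [-176.03, 176.03], [-82.01, 121.73], [-58.28, 71.71], [-173.87, 95.51], [-174.79, -0.11], [-173.66, 173.66]. Speed limits (degrees/s): [136.94, 136.94, 172.46, 180, 180, 180].

INTERFACE

Orientations are given as [roll, pitch, yaw] about the fixed x, y, z axes, in that order (R = Rz(yaw) Ry(pitch) Rx(roll)).
In Python, from plant import get_obs, snapshot, camera_params, close_job, boxes_of, cut_out, landmark_of gives the robot as it stands.
- The arm moves only by the shell command python3 -m inch 'ROWS' [OPENING]. ROWS is text: rows parted by semicolons, each of 6 numbers parted by spaces: the shift along the tool's x, y, z in units of 30 cm (1.0 is 30 cm), then the turn, a rotation vector about the tool's x, y, z in units of pi rad (1.0 is pi rad). A call has 1 to 10 rows; each row is the pose to reach, as a shift and turn from the pose commanded when the call began, along the tool's axes at that moment, turning the shorter way round; what a row does not reach only later rows make up. A row lasts 1/12 s, in which the tool goes at most 41.7 mm and 7.16 degrees, less where a joint would pass 70% of its speed; a pose out of reach is approached as far as the arm can. A call with a number of a shift or a turn outside -1 to 1 is refused whole. A call with a gripper value outside its range is refused whole. OPENING is the closure, from -1 (fully open) to 1 (shut), set as the call begins (- or left out, the last holds). The fingers move at their own pace and stop on an object; the grip force is fixed at half the most. Time passes only in rows, so rows that repeat a pose let the fingers close. It gives the time, the measured TCP pose, the force, the opening and the grip force at its end, in the units of the state.
- get_obs(): the state, without advancing time (a new reading comes with each control period).
- snapshot(name): name is "scene" or "side" or "wrist"; returns the picture (400x640x3 uint8, red, green, blue); there is no depth.
- camera_params(name): a dict with "mtx" (3x3 intrinsics, pixels), "rvec" (rotation vector, rad) and "tvec" (3), from world to camera coordinates, as OpenCV has them. Camera axes: x right, y down, z forward; pixel columns grow to the right and rows downward; lengths in m; the calibration is good to about 2 mm. A picture is of the moment at which its call begins: read the wrist's pose just before it. camera_params takes no time and is no camera call; for the wrist camera it gives the pose at the moment of the call.
- close_job(): hands the job in; it is judged then, once.
Trained networks look in the newest picture that a camera, given by its name, has taken for a name from the list of things; names that differ only in an ending like _2 or _b are one class to them, and where a whole thing is asked for, a point or a joint stands for the part that bears it (a point fixed in the world has none). Each returns a list of dicts, best first, with "p" (0 to 1); they miss things now and then, are a little off and sometimes report something else, mostly with a low value. They report only what shows in the picture. A call takes as long as a camera call. They do not tell look-alikes from the thing itself.
- boxes_of(camera, thing): "rect" ([left, top, width, height] in pixels, round what is visible of it).
- cut_out(camera, thing): "pixels" (400x640 bool, what is visible of it) and "rect" ([left, top, width, height] in pixels, round what is visible of it).
- landmark_of(camera, thing): "uv" ([column, row] in pixels: a listed point, or the origin of a listed thing).
The state is a dict: "clock": time; "joint_pos": joint angles; "qvel": joint speeds; "tau": joint torques, N m; "tool_pos": TCP position; "orientation": TCP orientation; "force": force on the tool from outside, world axes, zero at the start; "moment": the same for the moment, N m; "opening": finger opening in m; "gripper_force": force on a finger pad.
Only numpy, scipy, OpenCV 4.12 (cv2) and the standard library are available. Lean on these libraries where they do the work, as an engineer would, in place of code of your own. Each camera call takes 0.05 s, during which the arm holds its last target. There are 200 camera calls.

## Working session

There is one attempt and no reset: what is moved stays moved. The work goes in short steps, Python scripts to look and compute and a shell command to move; the robot and the scene stay as the last step left them, time stands still between calls to the robot, and variables do not carry over. Pictures are saved under pics/ and viewed, at most 14 in all, crops included, and the job is handed in when it is done.

```bash
mkdir -p pics; ls; python3 - <<'E'
from plant import *
import cv2
print(get_obs())
for n in ["scene","side"]:
    im=snapshot(n); cv2.imwrite(f"pics/{n}0.png",im[:,:,::-1])
    p=camera_params(n); print(n,p)
    for t in ["flat_can","knob_can","bar_can","neck_can","pad_1","drying_rack","wash_carrier"]:
        for f,k in ((boxes_of,"rect"),(landmark_of,"uv")):
            print(t,[([round(float(v)) for v in d[k]],round(d["p"],2)) for d in f(n,t)])
E
```

```text
pics
{'clock': 0.0, 'joint_pos': array([ 8.80699630e+01,  2.05926528e+01,  6.33892467e-01, -2.09598694e-02,
       -7.01363918e+01, -1.65077292e+01]), 'qvel': array([ 0.05338196,  0.02444417, -0.00479945, -0.0188951 , -0.00622211,
       -0.01642601]), 'tau': array([-9.23747939e-04, -5.82714558e+01,  2.93051273e+01,  6.99724853e+00,
        6.86983185e-03, -1.68769852e-04]), 'tool_pos': array([0.21334146, 0.63987732, 0.22560721]), 'orientation': array([ 1.79903171e+02, -8.14837163e-03, -1.84448975e+01]), 'force': array([-0.05402563,  0.10957402, -0.60948302]), 'moment': array([-0.0159897 ,  0.00940453,  0.03824545]), 'gripper_force': 0.0, 'opening': 0.08783479412411035}
scene {'mtx': array([[386.21950941,   0.        , 318.68446435],
       [  0.        , 386.21950941, 195.73087465],
       [  0.        ,   0.        ,   1.        ]]), 'rvec': array([ 1.73598982,  2.07674337, -0.60570824]), 'tvec': array([ 0.15629467, -0.48181604,  1.0006423 ])}
flat_can [([293, 177, 28, 47], 0.64)]
flat_can [([308, 213], 0.69)]
knob_can [([379, 191, 37, 42], 0.95), ([292, 176, 34, 51], 0.27)]
knob_c
[... 1144 characters left out ...]
([334, 186], 0.15)]
bar_can [([339, 128, 19, 46], 0.9), ([300, 123, 21, 40], 0.65), ([320, 143, 25, 50], 0.61)]
bar_can [([346, 164], 0.98), ([312, 158], 0.76), ([333, 187], 0.67)]
neck_can [([284, 182, 30, 62], 0.91), ([258, 132, 27, 45], 0.86), ([207, 184, 35, 54], 0.7), ([260, 214, 36, 56], 0.52)]
neck_can [([226, 231], 0.7), ([275, 171], 0.68), ([302, 231], 0.58)]
pad_1 [([295, 229, 28, 21], 0.6), ([330, 183, 21, 12], 0.55)]
pad_1 [([282, 263], 0.6), ([316, 208], 0.54), ([330, 186], 0.52), ([299, 236], 0.47)]
drying_rack [([218, 181, 139, 146], 0.91)]
drying_rack [([310, 223], 0.65)]
wash_carrier [([344, 191, 114, 177], 0.63), ([296, 229, 26, 15], 0.55)]
wash_carrier [([408, 269], 0.95)]
```

View pics/scene0.png

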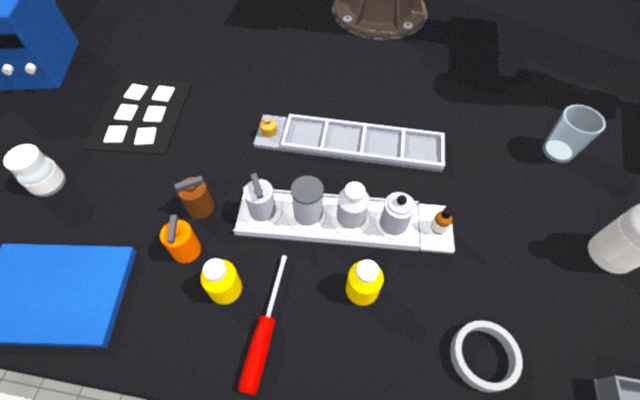

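View pics/side0.png

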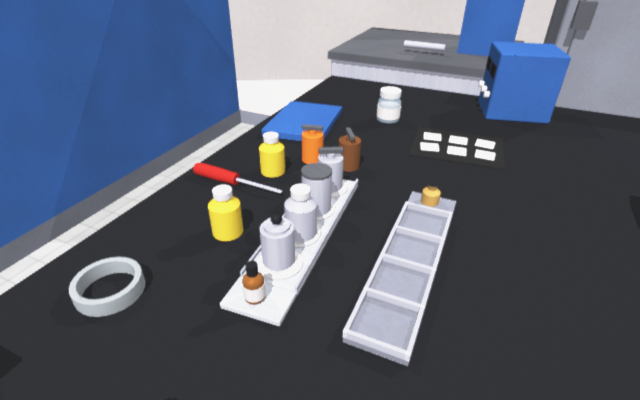

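The scene picture, taken facing the robot, shows this:
- **Rack row, from -y:** bar (261,200), flat (308,203), neck (352,208), knob (397,214), with the amber bottle at (441,222).
- **Carrier:** it is the nearer tray, with bays at about (304,133), (344,138), (382,142) and (423,148). The brass weight is at (269,127).
- **Look-alikes:** the brown bar shape (195,197), the orange bar shape (180,240), and yellow neck shapes (221,280) and (364,283). I leave all of these alone.

The side picture agrees: bar (331,167), flat (317,190), neck (301,212), knob (277,242).

Next I triangulate from the two views.

```bash
cat > h.py <<'E'
from plant import *
import numpy as np, cv2
from scipy.spatial.transform import Rotation as R
def P(c): 
    Rm=cv2.Rodrigues(np.array(c["rvec"],float))[0]; return Rm,np.array(c["tvec"],float).ravel(),np.array(c["mtx"])
def ray(c,uv):
    Rm,t,K=P(c); d=Rm.T@np.linalg.inv(K)@[uv[0],uv[1],1]; return -Rm.T@t,d/np.linalg.norm(d)
def tri(obs):  # [(cam,uv)]
    A=np.zeros((3,3));b=np.zeros(3);rs=[ray(*o) for o in obs]
    for o,d in rs: M=np.eye(3)-np.outer(d,d);A+=M;b+=M@o
    x=np.linalg.solve(A,b); return x,max(np.linalg.norm((np.eye(3)-np.outer(d,d))@(x-o)) for o,d in rs)
def plane(c,uv,z):
    o,d=ray(c,uv); return o+d*(z-o[2])/d[2]
def proj(c,p): return cv2.projectPoints(np.array(p,float).reshape(-1,3),np.array(c["rvec"]),np.array(c["tvec"]),c["mtx"],None)[0].reshape(-1,2)
def to_rows(T,yaw=None):
    """shift/turn in the units for going to world TCP T, tool down with yaw, from measured pose"""
    o=get_obs(); R0=R.from_euler("xyz",o["orientation"],degrees=True)
    s=R0.inv().apply(np.array(T)-o["tool_pos"])/0.3
    tr=np.zeros(3) if yaw is None else (R0.inv()*R.from_euler("xyz",[180,0,yaw],degrees=True)).as_rotvec()/np.pi
    return np.round(s,4),np.round(tr,4)
E
python3 - <<'E'
from h import *
s,d=camera_params("scene"),camera_params("side")
for n,a,b in [("flat",(308,213),(316,210)),("knob",(391,226),(276,260)),("bar",(263,212),(333,187)),("neck",(348,217),(302,231)),("rack",(326,220),(310,223)),("carr",(362,145),(408,269)),
 ("bottlebase",(440,236),(254,298)),("knobtop",(402,197),(277,212)),("bay1",(304,133),(422,219)),("bay4",(423,148),(386,323))]:
    x,e=tri([(s,a),(d,b)]);print(n,x.round(4),round(e,4))
w=camera_params("wrist");o,dd=ray(w,(320,200));print(w["mtx"],o,dd,ray(w,(420,200))[1]-dd)
E
```

```text
flat [ 0.6375 -0.0629  0.0109] 0.001
knob [0.6364 0.0781 0.0098] 0.0007
bar [ 0.6438 -0.1427  0.0088] 0.0037
neck [0.6324 0.0041 0.0124] 0.0007
rack [ 0.6374 -0.0332  0.001 ] 0.0019
carr [0.4595 0.008  0.0015] 0.0026
bottlebase [0.6324 0.1562 0.0039] 0.0058
knobtop [0.6319 0.0788 0.0964] 0.0015
bay1 [ 0.4653 -0.1048  0.0171] 0.0005
bay4 [0.4571 0.124  0.0124] 0.001
[[325.68770695   0.         318.64856938]
 [  0.         325.68770695 202.2474723 ]
 [  0.           0.           1.        ]] [0.28500087 0.61665    0.38416203] [-0.26092072  0.08177364 -0.96189056] [-0.08100133 -0.28179147  0.0436955 ]
```

```bash
python3 -m inch '.87 .83 -.58 0 0 .389;.87 .83 -.58 0 0 .389;.87 .83 -.58 0 0 .389;.87 .83 -.58 0 0 .389;.87 .83 -.58 0 0 .389;.87 .83 -.58 0 0 .389;.87 .83 -.58 0 0 .389;.87 .83 -.58 0 0 .389;.87 .83 -.58 0 0 .389;.87 .83 -.58 0 0 .389' -1
python3 -m inch '1 -.52 0 0 0 0;1 -.52 0 0 0 0;1 -.52 0 0 0 0;1 -.52 0 0 0 0;1 -.52 0 0 0 0;1 -.52 0 0 0 0;1 -.52 0 0 0 0;1 -.52 0 0 0 0;1 -.52 0 0 0 0;1 -.52 0 0 0 0'
python3 - <<'E'
from h import *
import pickle
im=snapshot("wrist");c=camera_params("wrist");cv2.imwrite("pics/w1.png",im[:,:,::-1])
o=get_obs();print(o["tool_pos"],o["orientation"],o["clock"],o["qvel"].round(2),ray(c,(320,200)))
pickle.dump(c,open("w1.pkl","wb"))
for t in ["flat_can","knob_can","bar_can","neck_can","pad_1","drying_rack","wash_carrier"]:
    print(t,[([round(float(v),1) for v in d["uv"]],round(d["p"],2)) for d in landmark_of("wrist",t)])
E
```

```text
clock: 2.33
tool_pos: [0.3835, 0.3188, 0.4034]
orientation: [-179.9, 0.1, -88.9]
force: [0.2, 1.3, -0.7]
opening: 0.0876
gripper_force: 0.0
clock: 3.17
tool_pos: [0.5471, 0.0234, 0.3999]
orientation: [179.9, -0.0, -88.7]
force: [0.3, 0.6, 0.0]
opening: 0.0871
gripper_force: 0.0
[0.54657141 0.02476838 0.40014026] [ 1.79956442e+02 -7.32513118e-03 -8.86213221e+01] 3.2167 [ 2.51 -1.03 -0.45 -0.08 -0.09 -0.7 ] (array([ 0.5481794 , -0.0506479 ,  0.55774674]), array([-0.01142385,  0.2724365 , -0.96210594]))
flat_can [([259.9, 101.2], 0.79), ([254.1, 45.2], 0.2)]
knob_can [([268.4, 186.4], 0.72)]
bar_can [([257.5, 43.5], 0.73)]
neck_can [([270.1, 142.6], 0.75), ([170.6, 25.4], 0.7)]
pad_1 [([254.3, 45.8], 0.86), ([268.2, 144.7], 0.8), ([273.1, 187.1], 0.76), ([268.3, 187.0], 0.65), ([258.9, 99.3], 0.56), ([268.2, 145.5], 0.39)]
drying_rack [([262.8, 119.8], 0.59)]
wash_carrier [([368.0, 148.0], 0.81)]
```

View pics/w1.png

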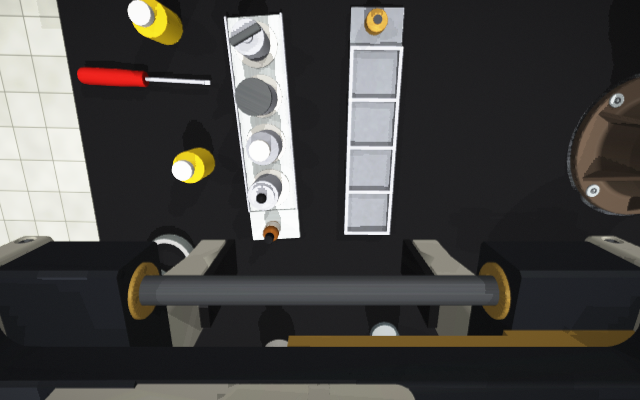

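The wrist view shows the following:
- **Rack, top to bottom (from -y to +y):** bar (251,40), flat (256,97), neck (265,148), knob (265,195), then the bottle (271,233).
- **Carrier:** bays at (375,73), (374,122), (371,168) and (368,212), with the brass weight at (376,20).
- **Look-alikes:** only the yellow ones are visible.

Now I do a settled measurement with three views.

```bash
python3 - <<'E'
from h import *
s,d=camera_params("scene"),camera_params("side")
im=snapshot("wrist");w=camera_params("wrist")
SC={"flat":((308,213),(316,210)),"knob":((391,226),(276,260)),"bar":((263,212),(333,187)),"neck":((348,217),(302,231))}
for t in SC:
    u=landmark_of("wrist",t+"_can")[0]["uv"]; x,e=tri([(s,SC[t][0]),(d,SC[t][1]),(w,u)])
    print(t,u.round(1) if hasattr(u,"round") else u,"tri",x.round(4),round(e,4),"z=.014:",[plane(c,q,.014)[:2].round(4) for c,q in ((w,u),(s,SC[t][0]),(d,SC[t][1]))])
    m=cut_out("wrist",t+"_can")[0]; print("   rect",m["rect"])
pads=[p["uv"] for p in landmark_of("wrist","pad_1")]; print("pads",[plane(w,u,.012)[:2].round(4) for u in pads])
u=landmark_of("wrist","wash_carrier")[0]["uv"];print("carrier lm",u,plane(w,u,0.0))
# bay floors: grey blobs inside carrier
g=cv2.cvtColor(im,cv2.COLOR_RGB2GRAY);roi=np.zeros_like(g);roi[44:236,346:402]=1
print(g[73,340:405],g[40:130,374])
for th in (205,215):
  m=((g>140)&(g<th)&(roi>0)).astype(np.uint8);m=cv2.morphologyEx(m,cv2.MORPH_OPEN,np.ones((3,3),np.uint8))
  n,l,st,c=cv2.connectedComponentsWithStats(m)
  for i in range(1,n):
    if st[i,4]>300: print(st[i],c[i].round(1),plane(w,c[i],.01).round(4))
cv2.imwrite("pics/c1.png",cv2.resize(im[0:250,140:420,::-1],None,fx=2.4,fy=2.4,interpolation=cv2.INTER_CUBIC))
E
```

```text
flat [259.6, 96.2] tri [ 0.6396 -0.063   0.012 ] 0.0032 z=.014: [array([ 0.6425, -0.0631]), array([ 0.6384, -0.0632]), array([ 0.636 , -0.0576])]
   rect [233.7, 75.7, 44.6, 39.6]
knob [268.2, 184.8] tri [0.6344 0.0799 0.0102] 0.0035 z=.014: [array([0.631 , 0.0811]), array([0.6382, 0.0772]), array([0.6343, 0.0828])]
   rect [245.8, 172.9, 31.9, 31.7]
bar [257.7, 40.1] tri [ 0.6441 -0.1439  0.0084] 0.0043 z=.014: [array([ 0.6435, -0.1443]), array([ 0.6501, -0.1386]), array([ 0.6394, -0.1398])]
   rect [230.6, 14.1, 42.0, 46.8]
neck [199.4, 160.2] tri [0.6691 0.0186 0.0534] 0.0601 z=.014: [array([0.7458, 0.042 ]), array([0.634 , 0.0046]), array([0.6312, 0.0052])]
   rect [247.9, 126.1, 34.1, 38.3]
pads [array([0.6225, 0.0805]), array([ 0.6522, -0.1421]), array([0.6346, 0.0074]), array([ 0.6409, -0.0657])]
carrier lm [368.9, 142.3] [0.46137678 0.00566633 0.        ]
[ 32  30  28  28  29  30  28  30  25 128 239 244 244 196 178 176 177 187
 189 191 193 193 193 193 195 194 194 191 191 191 191 191 189 188 190 191
 192 193 193 192 192 192 192 193 192 194 193 193 192 192 193 194 181 179
 179 
[... 230 characters left out ...]
0 191 193 192 192 179 127 128
 129 152 221 245 242 222 170 178 179 179 179 181 187 197 195 195 195 194
 195 194 195 195 195 196 196 196 197 197 198 199 198 197 196 194 193 194]
[ 353   47   45   45 1873] [374.4  69.4] [ 0.4623 -0.1083  0.01  ]
[ 351   99   44   41 1657] [371.7 119.1] [ 0.4611 -0.0329  0.01  ]
[ 349  147   42   38 1457] [369.2 165.5] [0.4597 0.0436 0.01  ]
[ 347  192   40   33 1245] [366.4 207.7] [0.4592 0.1185 0.01  ]
[ 352   47   46   45 1887] [374.3  69.4] [ 0.4626 -0.1083  0.01  ]
[ 351   99   44   41 1658] [371.6 119.1] [ 0.4611 -0.0329  0.01  ]
[ 349  147   42   38 1475] [369.  165.3] [0.4599 0.0432 0.01  ]
[ 347  192   40   33 1245] [366.4 207.7] [0.4592 0.1185 0.01  ]
```

View pics/c1.png

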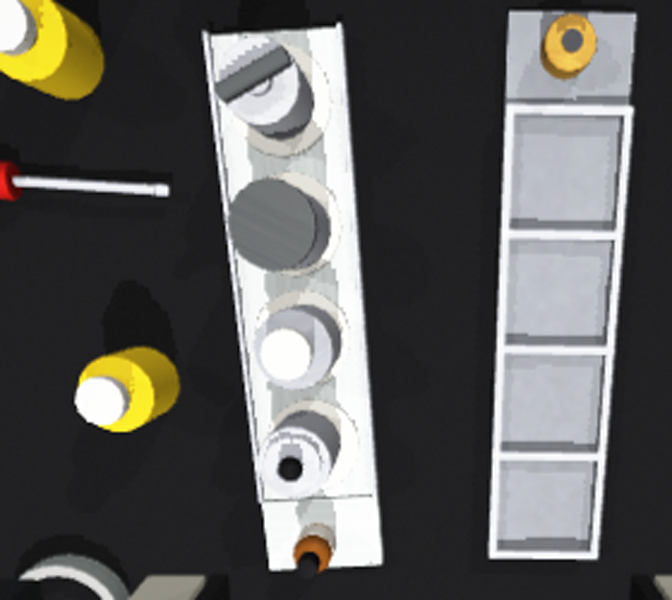

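The crop confirms the choice: steel bar can (crop 265,85), flat (275,225), neck (295,345) and knob (295,450), against the yellow ones at the far left. The carrier bays measure 75.5 mm apart, which matches the text. As a cross-check, I measure the can tops in a second wrist view.

```bash
python3 - <<'E'
from h import *
import pickle
s,d,w=camera_params("scene"),camera_params("side"),camera_params("wrist")
pickle.dump(w,open("w1.pkl","wb"))
for n,u,z,us,ud in [("knob",(260.8,195),.088,(402,200),(277,218)),("neck",(258.75,147.9),.096,(354,191),(300,190)),("flat",(253.75,93.75),.09,(308,184),(317,171)),("bar",(246.25,29.2),.092,(257,187),(331,150))]:
    x,e=tri([(w,u),(s,us),(d,ud)]);print(n,plane(w,u,z).round(4),"tri",x.round(4),round(e,4))
# rack edges at top rim .016 / ends
for q in [(205,30),(342,22),(270,570),(382,565)]: print(plane(w,(140+q[0]/2.4,q[1]/2.4),.016).round(4))
print(get_obs()["tool_pos"])
E
```

```text
knob [0.6311 0.0782 0.088 ] tri [0.6314 0.0796 0.0871] 0.002
neck [0.631  0.0073 0.096 ] tri [0.632  0.0079 0.0919] 0.0004
flat [ 0.6371 -0.0652  0.09  ] tri [ 0.6352 -0.0631  0.0907] 0.0032
bar [ 0.6441 -0.1441  0.092 ] tri [ 0.6465 -0.143   0.0863] 0.003
[ 0.6898 -0.1811  0.016 ]
[ 0.6052 -0.1877  0.016 ]
[0.6605 0.1769 0.016 ]
[0.577  0.1707 0.016 ]
[0.5463808  0.02581981 0.40055146]
```

Heights (tops about 0.09), the rack size (85 x 360) and the spacings all fit the text. Targets:

| Can | x | y | Carrier bay (y in carrier frame) |
|---|---|---|---|
| knob | 0.631 | 0.079 | -112.5 |
| neck | 0.6315 | 0.007 | -37.5 |
| flat | 0.637 | -0.064 | +37.5 |
| bar | 0.6445 | -0.144 | +112.5 |

I move above the knob can first.

```bash
python3 -m inch '-.17 -.287 .5 0 0 0;-.17 -.287 .5 0 0 0;-.17 -.287 .5 0 0 0;-.17 -.287 .5 0 0 0;-.17 -.287 .88 0 0 0;-.17 -.287 .88 0 0 0;-.17 -.287 .88 0 0 0;-.17 -.287 .88 0 0 0;-.17 -.287 .88 0 0 0;-.17 -.287 .88 0 0 0' -1
python3 - <<'E'
from h import *
im=snapshot("wrist");cv2.imwrite("pics/k1.png",im[:,:,::-1]);o=get_obs();print(o["tool_pos"],o["orientation"],to_rows([.6312,.079,.039]))
E
```

```text
clock: 4.95
tool_pos: [0.6325, 0.0793, 0.139]
orientation: [-179.9, -0.0, -88.4]
force: [0.4, -0.2, 0.8]
opening: 0.0879
gripper_force: 0.0
[0.63295741 0.07952682 0.13991428] [-1.79745743e+02  4.56697888e-02 -8.84286213e+01] (array([0.0019, 0.0074, 0.3364]), array([0., 0., 0.]))
```

View pics/k1.png

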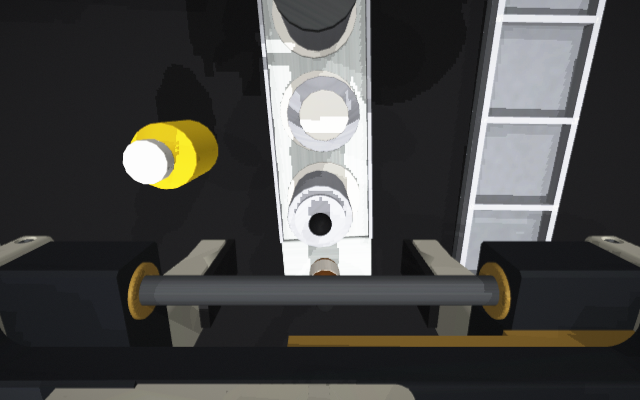

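The view shows the knob ball at (320,224), the neck cap at (324,116) and the flat lid at about (314,15). I check these numerically against where the TCP projects.

```bash
python3 - <<'E'
from h import *
w=camera_params("wrist")
print(plane(w,(320,224),.088),plane(w,(324,116),.096),proj(w,get_obs()["tool_pos"]))
for t in ["knob_can","neck_can","flat_can"]:
    print(t,[(plane(w,l["uv"],.014).round(4),round(l["p"],2)) for l in landmark_of("wrist",t)][:2])
E
```

```text
[0.63191587 0.08054987 0.088     ] [0.63155175 0.00895886 0.096     ] [[318.04972206 255.89268111]]
knob_can [(array([0.6322, 0.0828, 0.014 ]), 0.79)]
neck_can [(array([0.6299, 0.0086, 0.014 ]), 0.95), (array([0.7458, 0.0398, 0.014 ]), 0.82)]
flat_can [(array([ 0.6384, -0.0633,  0.014 ]), 0.93)]
```

```bash
python3 -m inch '-.003 .004 .1 0 0 0;-.003 .004 .2 0 0 0;-.003 .004 .27 0 0 0;-.003 .004 .336 0 0 0;-.003 .004 .336 0 0 0;-.003 .004 .336 0 0 0' -1
python3 -m inch '0 0 0 0 0 0;0 0 0 0 0 0;0 0 0 0 0 0;0 0 0 0 0 0;0 0 0 0 0 0;0 0 0 0 0 0;0 0 0 0 0 0;0 0 0 0 0 0;0 0 0 0 0 0;0 0 0 0 0 0' 1
```

```text
clock: 5.65
tool_pos: [0.63, 0.08, 0.0364]
orientation: [180.0, -0.0, -88.5]
force: [-0.4, 0.0, 1.9]
opening: 0.0875
gripper_force: 0.0
clock: 6.48
tool_pos: [0.6307, 0.0803, 0.0363]
orientation: [-179.9, 0.0, -88.4]
force: [2.9, 0.7, 3.2]
opening: 0.0475
gripper_force: 30.0
```

Gripped at 47.5 mm, which suits the 48 mm can. Now I lift and carry it over bay -112.5.

```bash
python3 -m inch '0 0 -.05 0 0 0;0 0 -.12 0 0 0;0 0 -.22 0 0 0;0 0 -.32 0 0 0;0 0 -.42 0 0 0;0 0 -.48 0 0 0;.04 .04 -.48 0 0 0;.1 .1 -.48 0 0 0' 1
python3 -m inch '.08 .07 0 0 0 0;.16 .15 0 0 0 0;.25 .23 0 0 0 0;.34 .32 0 0 0 0;.43 .40 0 0 0 0;.48 .44 0 0 0 0;.513 .477 0 0 0 0;.513 .477 0 0 0 0;.513 .477 0 0 0 0;.513 .477 0 0 0 0' 1
python3 -c "
from h import *
print(to_rows([.4622,-.1075,.0335]))"
```

```text
clock: 7.15
tool_pos: [0.6008, 0.0502, 0.1797]
orientation: [-180.0, 0.0, -88.4]
force: [-0.1, -0.6, -3.7]
opening: 0.0475
gripper_force: 30.0
clock: 7.98
tool_pos: [0.462, -0.1081, 0.1795]
orientation: [180.0, 0.0, -88.5]
force: [-0.7, -0.2, -3.4]
opening: 0.0477
gripper_force: 30.0
(array([-0.0019, -0.0008,  0.4868]), array([0., 0., 0.]))
```

```bash
python3 -m inch '0 0 .06 0 0 0;0 0 .14 0 0 0;0 0 .23 0 0 0;0 0 .32 0 0 0;0 0 .39 0 0 0;0 0 .43 0 0 0;0 0 .45 0 0 0;0 0 .46 0 0 0;0 0 .464 0 0 0;0 0 .464 0 0 0' 1
python3 -m inch '0 0 .004 0 0 0;0 0 .008 0 0 0;0 0 .012 0 0 0;0 0 .016 0 0 0;0 0 .02 0 0 0;0 0 .023 0 0 0;0 0 .025 0 0 0;0 0 .025 0 0 0' 1
```

```text
clock: 8.82
tool_pos: [0.4625, -0.1082, 0.0409]
orientation: [-180.0, -0.0, -88.4]
force: [0.5, -0.8, -3.3]
opening: 0.0474
gripper_force: 30.0
clock: 9.48
tool_pos: [0.4617, -0.1085, 0.0329]
orientation: [180.0, -0.0, -88.5]
force: [-0.7, 0.5, -3.6]
opening: 0.0479
gripper_force: 30.0
```

```bash
python3 -m inch '0 0 .002 0 0 0;0 0 .004 0 0 0;0 0 .006 0 0 0;0 0 .006 0 0 0' 1
```

```text
clock: 9.82
tool_pos: [0.4619, -0.1085, 0.0322]
orientation: [-180.0, -0.0, -88.4]
force: [-3.9, 2.2, 10.8]
opening: 0.0472
gripper_force: 30.0
```

Contact at the expected height, 10.8 N. I release, rise and go above the neck can.

```bash
python3 -m inch '0 0 0 0 0 0;0 0 0 0 0 0;0 0 0 0 0 0;0 0 0 0 0 0;0 0 0 0 0 0;0 0 0 0 0 0;0 0 0 0 0 0' -1
python3 -m inch '0 0 -.06 0 0 0;0 0 -.16 0 0 0;0 0 -.28 0 0 0;0 0 -.36 0 0 0;0 0 -.36 0 0 0' -1
python3 -m inch '-.07 -.1 0 0 0 0;-.14 -.2 0 0 0 0;-.21 -.31 0 0 0 0;-.28 -.42 0 0 0 0;-.34 -.52 0 0 0 0;-.376 -.573 0 0 0 0;-.376 -.573 0 0 0 0;-.376 -.573 0 0 0 0;-.376 -.573 0 0 0 0' -1
python3 - <<'E'
from h import *
im=snapshot("wrist");cv2.imwrite("pics/n1.png",im[:,:,::-1]);w=camera_params("wrist")
for t,z in (("neck_can",.014),("flat_can",.014),("knob_can",.01)):
    print(t,[(np.round(l["uv"]),plane(w,l["uv"],z).round(4),round(l["p"],2)) for l in landmark_of("wrist",t)][:3])
print(to_rows([.631,.0085,.0365]))
E
```

```text
clock: 10.4
tool_pos: [0.4618, -0.1085, 0.0312]
orientation: [180.0, -0.0, -88.5]
force: [0.2, 0.3, 0.3]
opening: 0.0855
gripper_force: 0.0
clock: 10.82
tool_pos: [0.4649, -0.1084, 0.1445]
orientation: [-179.5, -0.0, -88.4]
force: [1.3, 0.0, -0.4]
opening: 0.0876
gripper_force: 0.0
clock: 11.57
tool_pos: [0.6298, 0.0087, 0.1386]
orientation: [179.9, -0.0, -88.5]
force: [0.1, -0.3, -0.4]
opening: 0.0875
gripper_force: 0.0
neck_can [(array([192., 218.]), array([0.7448, 0.033 , 0.014 ]), 0.72), (array([319., 193.]), array([0.6293, 0.0064, 0.014 ]), 0.6)]
flat_can [(array([309., 113.]), array([ 0.6389, -0.0626,  0.014 ]), 0.79), (array([320., 270.]), array([0.6256, 0.0833, 0.014 ]), 0.44)]
knob_can [(array([527.,  60.]), array([ 0.4626, -0.1087,  0.01  ]), 0.95)]
(array([-2.000e-04, -3.200e-03,  3.439e-01]), array([0., 0., 0.]))
```

View pics/n1.png

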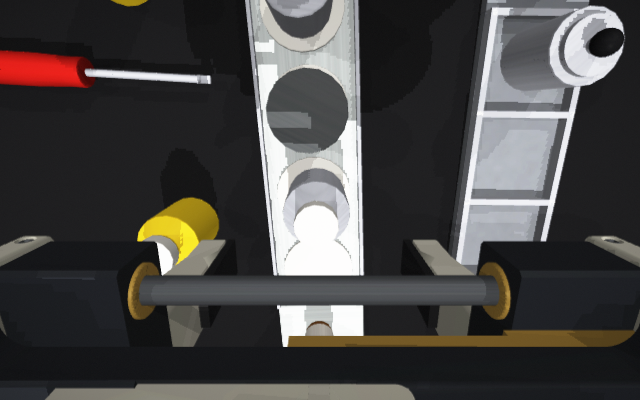

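The knob can stands centred in its bay (base at 527,60). The neck can's cap is at (318,224), directly ahead, and the yellow look-alike is clear at (180,230). I descend and grip.

```bash
python3 -m inch '0 -.003 .1 0 0 0;0 -.003 .2 0 0 0;0 -.003 .28 0 0 0;0 -.003 .34 0 0 0;0 -.003 .34 0 0 0;0 -.003 .34 0 0 0' -1
python3 -m inch '0 0 0 0 0 0;0 0 0 0 0 0;0 0 0 0 0 0;0 0 0 0 0 0;0 0 0 0 0 0;0 0 0 0 0 0;0 0 0 0 0 0;0 0 0 0 0 0;0 0 0 0 0 0' 1
python3 -m inch '0 0 -.05 0 0 0;0 0 -.12 0 0 0;0 0 -.22 0 0 0;0 0 -.32 0 0 0;0 0 -.42 0 0 0;0 0 -.48 0 0 0;0 0 -.48 0 0 0' 1
python3 -c "
from h import *
print(to_rows([.4611,-.0325,.0335]))"
```

```text
clock: 12.27
tool_pos: [0.6308, 0.0084, 0.0371]
orientation: [179.9, -0.0, -88.5]
force: [0.2, -0.1, 0.8]
opening: 0.0878
gripper_force: 0.0
clock: 13.02
tool_pos: [0.6317, 0.009, 0.0376]
orientation: [-180.0, 0.0, -88.4]
force: [-1.3, 1.1, 4.5]
opening: 0.0495
gripper_force: 30.0
clock: 13.6
tool_pos: [0.6333, 0.0092, 0.1853]
orientation: [-179.7, 0.1, -88.4]
force: [0.9, -0.2, -3.5]
opening: 0.0497
gripper_force: 30.0
(array([0.1239, 0.5804, 0.5025]), array([0., 0., 0.]))
```

```bash
python3 -m inch '.01 .05 0 0 0 0;.03 .13 0 0 0 0;.05 .25 0 0 0 0;.08 .37 0 0 0 0;.10 .48 0 0 0 0;.118 .55 0 0 0 0;.124 .575 0 0 0 0;.124 .575 0 0 0 0;.124 .575 0 0 0 0' 1
python3 -m inch '0 0 .06 0 0 0;0 0 .14 0 0 0;0 0 .23 0 0 0;0 0 .32 0 0 0;0 0 .39 0 0 0;0 0 .43 0 0 0;0 0 .45 0 0 0;0 0 .46 0 0 0;0 0 .465 0 0 0;0 0 .465 0 0 0' 1
```

```text
clock: 14.35
tool_pos: [0.4597, -0.0329, 0.1806]
orientation: [180.0, 0.0, -88.5]
force: [0.1, 0.5, -3.1]
opening: 0.0496
gripper_force: 30.0
clock: 15.18
tool_pos: [0.4607, -0.0327, 0.0419]
orientation: [-180.0, -0.0, -88.4]
force: [1.1, -0.4, -4.3]
opening: 0.0495
gripper_force: 30.0
```

Contact should come near TCP z 0.0335, 8.4 mm lower (0.028).

```bash
python3 -m inch '0 0 .004 0 0 0;0 0 .008 0 0 0;0 0 .012 0 0 0;0 0 .016 0 0 0;0 0 .02 0 0 0;0 0 .023 0 0 0;0 0 .025 0 0 0;0 0 .027 0 0 0;0 0 .028 0 0 0;0 0 .028 0 0 0' 1
```

```text
clock: 16.02
tool_pos: [0.46, -0.0329, 0.0336]
orientation: [-180.0, -0.0, -88.5]
force: [-1.4, -0.4, 1.1]
opening: 0.0495
gripper_force: 30.0
```

```bash
python3 -m inch '0 0 .001 0 0 0;0 0 .002 0 0 0;0 0 .002 0 0 0' 1
python3 -m inch '0 0 0 0 0 0;0 0 0 0 0 0;0 0 0 0 0 0;0 0 0 0 0 0;0 0 0 0 0 0;0 0 0 0 0 0;0 0 0 0 0 0' -1
python3 -m inch '0 0 -.06 0 0 0;0 0 -.16 0 0 0;0 0 -.28 0 0 0;0 0 -.36 0 0 0;0 0 -.36 0 0 0' -1
python3 -m inch '.02 -.1 0 0 0 0;.04 -.22 0 0 0 0;.06 -.35 0 0 0 0;.09 -.46 0 0 0 0;.11 -.55 0 0 0 0;.116 -.589 0 0 0 0;.116 -.589 0 0 0 0;.116 -.589 0 0 0 0;.116 -.589 0 0 0 0' -1
python3 - <<'E'
from h import *
im=snapshot("wrist");cv2.imwrite("pics/f1.png",im[:,:,::-1]);w=camera_params("wrist")
for t,z in (("neck_can",.01),("flat_can",.014),("bar_can",.014),("knob_can",.01)):
    print(t,[(np.round(l["uv"]),plane(w,l["uv"],z).round(4),round(l["p"],2)) for l in landmark_of("wrist",t)][:3])
print(to_rows([.6375,-.0635,.037]))
E
```

```text
clock: 16.27
tool_pos: [0.46, -0.0329, 0.0335]
orientation: [-180.0, -0.0, -88.4]
force: [-4.8, 0.3, 11.7]
opening: 0.0496
gripper_force: 30.0
clock: 16.85
tool_pos: [0.4601, -0.0329, 0.0327]
orientation: [-180.0, -0.0, -88.5]
force: [0.4, 1.2, -0.2]
opening: 0.0862
gripper_force: 0.0
clock: 17.27
tool_pos: [0.4631, -0.0323, 0.1459]
orientation: [-179.5, 0.1, -88.4]
force: [1.3, 0.4, -0.0]
opening: 0.0876
gripper_force: 0.0
clock: 18.02
tool_pos: [0.6366, -0.0629, 0.1403]
orientation: [179.9, 0.0, -88.5]
force: [-0.1, 1.0, -0.6]
opening: 0.0876
gripper_force: 0.0
neck_can [(array([509., 226.]), array([ 0.4558, -0.0354,  0.01  ]), 0.73), (array([147.,  72.]), array([ 0.7807, -0.1623,  0.01  ]), 0.56)]
flat_can [(array([314., 195.]), array([ 0.64  , -0.0624,  0.014 ]), 0.98)]
bar_can [(array([312., 102.]), array([ 0.6438, -0.1424,  0.014 ]), 0.84)]
knob_can [(array([516., 150.]), array([ 0.4633, -0.1072,  0.01  ]), 0.71)]
(array([ 0.0029, -0.0007,  0.3479]), array([0., 0., 0.]))
```

View pics/f1.png

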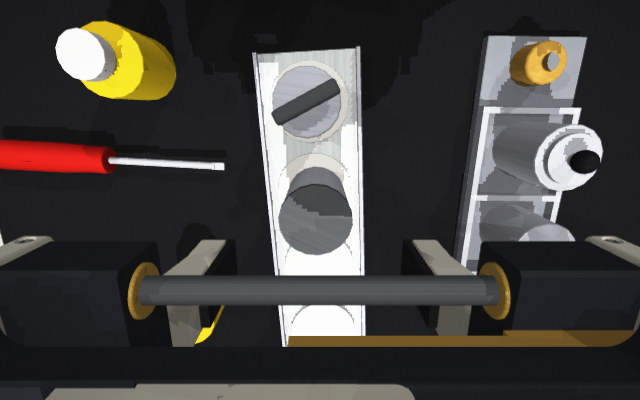

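The flat can's lid is at (316,216), straight ahead, and the bar can is at (307,100). The knob (545,155) and neck (525,225) cans stand in their bays. I descend and grip the flat can.

```bash
python3 -m inch '.002 -.003 .1 0 0 0;.002 -.003 .2 0 0 0;.002 -.003 .28 0 0 0;.002 -.003 .344 0 0 0;.002 -.003 .344 0 0 0;.002 -.003 .344 0 0 0' -1
python3 -m inch '0 0 0 0 0 0;0 0 0 0 0 0;0 0 0 0 0 0;0 0 0 0 0 0;0 0 0 0 0 0;0 0 0 0 0 0;0 0 0 0 0 0;0 0 0 0 0 0;0 0 0 0 0 0' 1
python3 -m inch '0 0 -.05 0 0 0;0 0 -.12 0 0 0;0 0 -.22 0 0 0;0 0 -.32 0 0 0;0 0 -.42 0 0 0;0 0 -.48 0 0 0;0 0 -.48 0 0 0' 1
python3 -c "
from h import *
print(to_rows([.4603,.0425,.034]))"
```

```text
clock: 18.77
tool_pos: [0.6379, -0.0635, 0.0372]
orientation: [179.9, -0.0, -88.4]
force: [0.4, -0.6, -0.3]
opening: 0.0876
gripper_force: 0.0
clock: 19.52
tool_pos: [0.6389, -0.0635, 0.038]
orientation: [-180.0, -0.0, -88.4]
force: [-0.1, -0.7, 3.3]
opening: 0.0497
gripper_force: 30.0
clock: 20.1
tool_pos: [0.6403, -0.0634, 0.1858]
orientation: [-179.6, 0.0, -88.4]
force: [1.5, -0.3, -2.4]
opening: 0.0495
gripper_force: 30.0
(array([-0.3693,  0.5934,  0.5026]), array([0., 0., 0.]))
```

```bash
python3 -m inch '-.03 .05 0 0 0 0;-.08 .13 0 0 0 0;-.15 .24 0 0 0 0;-.22 .35 0 0 0 0;-.28 .46 0 0 0 0;-.335 .54 0 0 0 0;-.369 .588 0 0 0 0;-.369 .588 0 0 0 0;-.369 .588 0 0 0 0' 1
python3 -m inch '0 0 .06 0 0 0;0 0 .14 0 0 0;0 0 .23 0 0 0;0 0 .32 0 0 0;0 0 .39 0 0 0;0 0 .43 0 0 0;0 0 .45 0 0 0;0 0 .46 0 0 0;0 0 .465 0 0 0;0 0 .465 0 0 0' 1
```

```text
clock: 20.85
tool_pos: [0.4578, 0.0427, 0.1807]
orientation: [179.9, -0.0, -88.4]
force: [1.2, -0.4, -2.8]
opening: 0.0497
gripper_force: 30.0
clock: 21.68
tool_pos: [0.4597, 0.0424, 0.0422]
orientation: [-180.0, 0.0, -88.5]
force: [0.3, 0.0, -3.4]
opening: 0.0495
gripper_force: 30.0
```

Contact is expected at about 0.034.

```bash
python3 -m inch '0 0 .004 0 0 0;0 0 .008 0 0 0;0 0 .012 0 0 0;0 0 .016 0 0 0;0 0 .02 0 0 0;0 0 .023 0 0 0;0 0 .025 0 0 0;0 0 .026 0 0 0;0 0 .027 0 0 0;0 0 .027 0 0 0' 1
```

```text
clock: 22.52
tool_pos: [0.4592, 0.0424, 0.034]
orientation: [180.0, -0.0, -88.5]
force: [-0.0, -0.5, -2.7]
opening: 0.0498
gripper_force: 30.0
```

```bash
python3 -m inch '0 0 .001 0 0 0;0 0 .003 0 0 0;0 0 .004 0 0 0;0 0 .004 0 0 0' 1
python3 -m inch '0 0 0 0 0 0;0 0 0 0 0 0;0 0 0 0 0 0;0 0 0 0 0 0;0 0 0 0 0 0;0 0 0 0 0 0;0 0 0 0 0 0' -1
python3 -m inch '0 0 -.06 0 0 0;0 0 -.16 0 0 0;0 0 -.28 0 0 0;0 0 -.36 0 0 0;0 0 -.36 0 0 0' -1
python3 -m inch '.08 -.08 0 0 0 0;.17 -.16 0 0 0 0;.26 -.25 0 0 0 0;.35 -.34 0 0 0 0;.44 -.43 0 0 0 0;.54 -.52 0 0 0 0;.633 -.602 0 0 0 0;.633 -.602 0 0 0 0;.633 -.602 0 0 0 0;.633 -.602 0 0 0 0' -1
python3 - <<'E'
from h import *
im=snapshot("wrist");cv2.imwrite("pics/b1.png",im[:,:,::-1]);w=camera_params("wrist")
for t,z in (("bar_can",.014),("knob_can",.01)):
    print(t,[(np.round(l["uv"]),plane(w,l["uv"],z).round(4),round(l["p"],2)) for l in landmark_of("wrist",t)][:3])
print(to_rows([.6445,-.143,.037]))
E
```

```text
clock: 22.85
tool_pos: [0.4593, 0.0424, 0.0339]
orientation: [-180.0, -0.0, -88.4]
force: [-6.2, 0.3, 14.4]
opening: 0.0495
gripper_force: 30.0
clock: 23.43
tool_pos: [0.4592, 0.0424, 0.0327]
orientation: [180.0, -0.0, -88.5]
force: [0.4, 0.0, 0.6]
opening: 0.0864
gripper_force: 0.0
clock: 23.85
tool_pos: [0.4621, 0.0435, 0.1459]
orientation: [-179.5, 0.2, -88.4]
force: [0.5, 0.1, -0.2]
opening: 0.0877
gripper_force: 0.0
clock: 24.68
tool_pos: [0.6442, -0.1427, 0.1398]
orientation: [179.9, 0.0, -88.5]
force: [-0.0, 0.4, -0.3]
opening: 0.0875
gripper_force: 0.0
bar_can [(array([309.,  68.]), array([ 0.6541, -0.2484,  0.014 ]), 0.94), (array([318., 196.]), array([ 0.6443, -0.1411,  0.014 ]), 0.84), (array([218.,  65.]), array([ 0.7281, -0.248 ,  0.014 ]), 0.6)]
knob_can [(array([508., 234.]), array([ 0.4628, -0.1077,  0.01  ]), 0.82)]
(array([ 4.60e-03, -3.00e-04,  3.47e-01]), array([0., 0., 0.]))
```

View pics/b1.png

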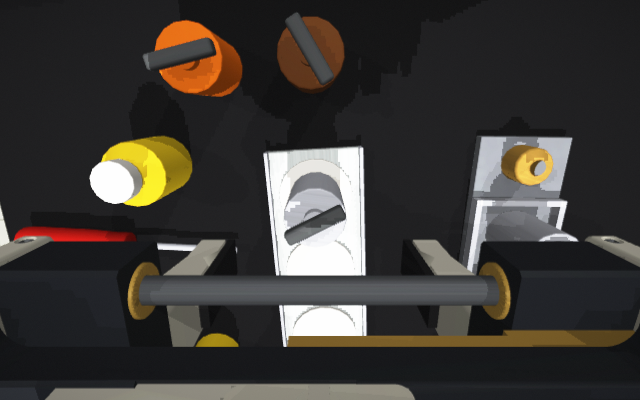

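The steel bar can is ahead at (316,215). The orange (195,58) and brown (310,53) ones are not meant. I descend and grip.

```bash
python3 -m inch '0 0 .1 0 0 0;0 0 .2 0 0 0;0 0 .28 0 0 0;0 0 .344 0 0 0;0 0 .344 0 0 0;0 0 .344 0 0 0' -1
python3 -m inch '0 0 0 0 0 0;0 0 0 0 0 0;0 0 0 0 0 0;0 0 0 0 0 0;0 0 0 0 0 0;0 0 0 0 0 0;0 0 0 0 0 0;0 0 0 0 0 0;0 0 0 0 0 0' 1
python3 -m inch '0 0 -.05 0 0 0;0 0 -.12 0 0 0;0 0 -.22 0 0 0;0 0 -.32 0 0 0;0 0 -.42 0 0 0;0 0 -.48 0 0 0;0 0 -.48 0 0 0' 1
python3 -c "
from h import *
print(to_rows([.4593,.1175,.034]))"
```

```text
clock: 25.33
tool_pos: [0.6442, -0.1418, 0.0375]
orientation: [179.9, -0.0, -88.4]
force: [0.4, 0.1, 1.1]
opening: 0.0876
gripper_force: 0.0
clock: 26.08
tool_pos: [0.6456, -0.1426, 0.038]
orientation: [-179.9, -0.0, -88.4]
force: [2.3, 0.4, 2.3]
opening: 0.0452
gripper_force: 30.0
clock: 26.67
tool_pos: [0.6465, -0.1428, 0.186]
orientation: [-179.7, -0.0, -88.4]
force: [-0.1, 0.4, -2.1]
opening: 0.0459
gripper_force: 30.0
(array([-0.8846,  0.6029,  0.5028]), array([0., 0., 0.]))
```

```bash
python3 -m inch '-.05 .03 0 0 0 0;-.13 .09 0 0 0 0;-.23 .155 0 0 0 0;-.33 .225 0 0 0 0;-.43 .29 0 0 0 0;-.53 .36 0 0 0 0;-.63 .43 0 0 0 0;-.73 .495 0 0 0 0;-.81 .55 0 0 0 0;-.86 .585 0 0 0 0' 1
python3 -m inch '-.024 .014 0 0 0 0;-.024 .014 0 0 0 0;-.024 .014 0 0 0 0;-.024 .014 0 0 0 0' 1
python3 -m inch '0 0 .06 0 0 0;0 0 .14 0 0 0;0 0 .23 0 0 0;0 0 .32 0 0 0;0 0 .39 0 0 0;0 0 .43 0 0 0;0 0 .45 0 0 0;0 0 .46 0 0 0;0 0 .465 0 0 0;0 0 .465 0 0 0' 1
```

```text
clock: 27.5
tool_pos: [0.4596, 0.1117, 0.1802]
orientation: [179.8, -0.0, -88.4]
force: [0.5, -0.4, -2.9]
opening: 0.0456
gripper_force: 30.0
clock: 27.83
tool_pos: [0.4581, 0.1171, 0.181]
orientation: [179.9, -0.0, -88.5]
force: [-0.0, -0.4, -3.5]
opening: 0.0457
gripper_force: 30.0
clock: 28.67
tool_pos: [0.4586, 0.1177, 0.0424]
orientation: [-180.0, 0.0, -88.5]
force: [0.2, 0.6, -2.0]
opening: 0.0454
gripper_force: 30.0
```

```bash
python3 -m inch '0 0 .004 0 0 0;0 0 .008 0 0 0;0 0 .012 0 0 0;0 0 .016 0 0 0;0 0 .02 0 0 0;0 0 .023 0 0 0;0 0 .025 0 0 0;0 0 .027 0 0 0;0 0 .028 0 0 0;0 0 .028 0 0 0' 1
python3 -m inch '0 0 .001 0 0 0;0 0 .002 0 0 0;0 0 .002 0 0 0' 1
```

```text
clock: 29.5
tool_pos: [0.4581, 0.1178, 0.034]
orientation: [-180.0, -0.0, -88.4]
force: [-1.9, 0.3, 2.9]
opening: 0.0453
gripper_force: 30.0
clock: 29.75
tool_pos: [0.4581, 0.1177, 0.0339]
orientation: [-180.0, -0.0, -88.4]
force: [-4.2, -0.3, 12.0]
opening: 0.0456
gripper_force: 30.0
```

Contact is gentle. I release, rise and check the result.

```bash
python3 -m inch '0 0 0 0 0 0;0 0 0 0 0 0;0 0 0 0 0 0;0 0 0 0 0 0;0 0 0 0 0 0;0 0 0 0 0 0;0 0 0 0 0 0' -1
python3 -m inch '0 0 -.06 0 0 0;0 0 -.16 0 0 0;0 0 -.28 0 0 0;0 0 -.4 0 0 0;0 0 -.52 0 0 0;0 0 -.64 0 0 0;0 -.1 -.76 0 0 0;0 -.2 -.9 0 0 0;0 -.3 -.95 0 0 0;0 -.3 -.95 0 0 0' -1
python3 -m inch '0 0 0 0 0 0;0 0 0 0 0 0;0 0 0 0 0 0;0 0 0 0 0 0' -1
python3 - <<'E'
from h import *
for n in ("scene","side"):
    im=snapshot(n);cv2.imwrite(f"pics/{n}1.png",im[:,:,::-1])
    c=camera_params(n)
    for t in ("knob_can","neck_can","flat_can","bar_can"):
        print(n,t,[(np.round(l["uv"]),plane(c,l["uv"],.01).round(4)[:2],round(l["p"],2)) for l in landmark_of(n,t)][:4])
E
```

```text
clock: 30.33
tool_pos: [0.458, 0.1177, 0.033]
orientation: [180.0, -0.0, -88.5]
force: [-1.0, 0.2, 0.5]
opening: 0.085
gripper_force: 0.0
clock: 31.17
tool_pos: [0.5533, 0.1207, 0.3226]
orientation: [-179.6, 0.1, -88.5]
force: [0.3, 0.6, 0.2]
opening: 0.0876
gripper_force: 0.0
clock: 31.5
tool_pos: [0.5469, 0.1199, 0.3172]
orientation: [179.9, -0.0, -88.4]
force: [-0.6, 0.2, -0.5]
opening: 0.0877
gripper_force: 0.0
scene knob_can [(array([301., 133.]), array([ 0.4611, -0.1108]), 0.92)]
scene neck_can [(array([340., 139.]), array([ 0.4631, -0.0335]), 0.97), (array([226., 285.]), array([ 0.7831, -0.1632]), 0.73), (array([365., 290.]), array([0.7535, 0.0469]), 0.59)]
scene flat_can [(array([380., 142.]), array([0.4555, 0.0418]), 0.66)]
scene bar_can [(array([202., 209.]), array([ 0.6609, -0.2442]), 0.65), (array([420., 150.]), array([0.4619, 0.1201]), 0.61), (array([190., 249.]), array([ 0.7356, -0.2386]), 0.6), (array([327., 219.]), array([ 0.6423, -0.0303]), 0.52)]
side knob_can [(array([423., 220.]), array([ 0.4647, -0.113 ]), 0.56)]
side neck_can [(array([413., 246.]), array([ 0.4621, -0.0383]), 0.81), (array([230., 232.]), array([0.7369, 0.0525]), 0.62), (array([274., 170.]), array([ 0.7749, -0.1547]), 0.59), (array([400., 282.]), array([0.4598, 0.0456]), 0.49)]
side flat_can [(array([404., 280.]), array([0.4567, 0.0395]), 0.58)]
side bar_can [(array([311., 158.]), array([ 0.7308, -0.2351]), 0.95), (array([390., 320.]), array([0.4543, 0.1148]), 0.8), (array([348., 166.]), array([ 0.6456, -0.2354]), 0.72), (array([422., 222.]), array([ 0.465 , -0.1072]), 0.36)]
```

View pics/side1.png

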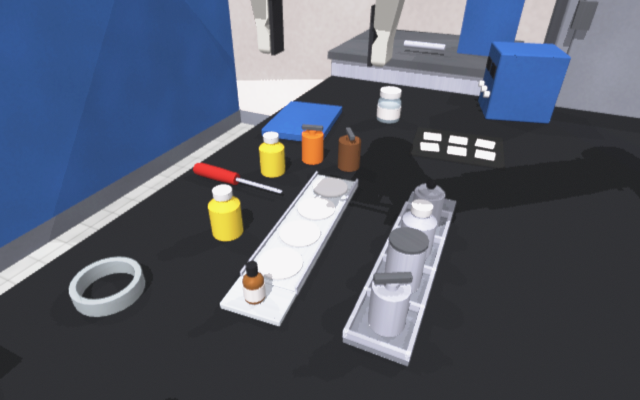

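All four cans stand upright in the bays: knob (429,202), neck (421,222), flat (407,255) and bar (389,302). Each measures within about 6 mm of its bay centre. The robot is clear of everything, so I hand it in.

```bash
python3 -c "
from plant import *
print(close_job())"
```

```text
the job is handed in; nothing more can be done
None
```

The job is handed in at about 32 s: all four canisters stand upright in the mirrored carrier bays, each within about 6 mm of its bay centre by the final camera check; no verdict was returned.

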